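# Unload the casting mould: crib the bars, seat the castings in the V-block jig

### The job

Unload the casting mould: first take its four aluminium bars off, and with them and the two bars on the table build a crosswise tower on the drying stand: two bars across the runners on the yellow patches, two across those straight above the runners, and two on top straight above the first pair. Then lift every orange casting out of its pocket, stand it on the jig's plate and push it home into a V of its own, so that it stays upright against both faces. Leave the jar, the bowl and the wrench where they are.

Things in the scene. Friction and masses are not known exactly. Their poses are not given: they have to be found in the camera images.
- mould: Fixed black mould block 250 (x) x 120 x 20 mm; origin under its centre, z up. Three round pockets in its top, 62 mm wide, 12 mm deep (floor 8 mm above the table), at x = -76, 0, +76 mm, y = 0. Along both long sides a grey cheek 8 mm thick (centred at y = -56 and +56 mm) rises to 70 mm above the table; the bars lie across the cheeks.
- bar0: Loose aluminium bar 130 x 20 x 16 mm (110 g) with a thin blue band near each end; x along its length, z through its 16 mm thickness, origin at its very centre. At the start it lies across the mould's two cheeks (its centre 78 mm above the table), about 60 mm from the next bar, over the castings.
- bar1: Loose aluminium bar 130 x 20 x 16 mm (110 g) with a thin blue band near each end; x along its length, z through its 16 mm thickness, origin at its very centre. At the start it lies across the mould's two cheeks (its centre 78 mm above the table), about 60 mm from the next bar, over the castings.
- bar2: Loose aluminium bar 130 x 20 x 16 mm (110 g) with a thin blue band near each end; x along its length, z through its 16 mm thickness, origin at its very centre. At the start it lies across the mould's two cheeks (its centre 78 mm above the table), about 60 mm from the next bar, over the castings.
- bar3: Loose aluminium bar 130 x 20 x 16 mm (110 g) with a thin blue band near each end; x along its length, z through its 16 mm thickness, origin at its very centre. At the start it lies across the mould's two cheeks (its centre 78 mm above the table), about 60 mm from the next bar, over the castings.
- bar4: Loose aluminium bar 130 x 20 x 16 mm (110 g) with a thin blue band near each end; x along its length, z through its 16 mm thickness, origin at its very centre. At the start it lies flat on the table beside the stand.
- bar5: Loose aluminium bar 130 x 20 x 16 mm (110 g) with a thin blue band near each end; x along its length, z through its 16 mm thickness, origin at its very centre. At the start it lies flat on the table beside the stand.
- casting0: Loose orange resin casting (about 120 g), may be absent: round flange 56 mm across and 14 mm thick, and on it a round boss 32 mm across reaching 56 mm above the underside, a small brass dot on top. Origin at the centre of the underside, z up through the boss. At the start its flange stands in a mould pocket (3 mm play all round), with its top 64 mm above the table.
- casting1: Loose orange resin casting (about 120 g), may be absent: round flange 56 mm across and 14 mm thick, and on it a round boss 32 mm across reaching 56 mm above the underside, a small brass dot on top. Origin at the centre of the underside, z up through the boss. At the start its flange stands in a mould pocket (3 mm play all round), with its top 64 mm above the table.
- casting2: Loose orange resin casting (about 120 g), may be absent: round flange 56 mm across and 14 mm thick, and on it a round boss 32 mm across reaching 56 mm above the underside, a small brass dot on top. Origin at the centre of the underside, z up through the boss. At the start its flange stands in a mould pocket (3 mm play all round), with its top 64 mm above the table.
- stand: Fixed drying stand: black mat 170 x 170 x 4 mm with two blue runners 130 x 20 x 16 mm along its x at y = -40 and +40 mm, tops 20 mm above the table, each with yellow patches at x = -40 and +40 mm. Origin under its centre, z up. First layer: two bars along y, on the patches of both runners. Second: two along x, above the runners. Third: two along y, above the first.
- low0 (a point): Where the centre of a bar comes to lie on the stand: first layer, x = -40 mm; 28 mm above the table; axes as the stand's.
- low1 (a point): Where the centre of a bar comes to lie on the stand: first layer, x = +40 mm; 28 mm above the table; axes as the stand's.
- high0 (a point): Where the centre of a bar comes to lie on the stand: second layer, y = -40 mm; 44 mm above the table; axes as the stand's.
- high1 (a point): Where the centre of a bar comes to lie on the stand: second layer, y = +40 mm; 44 mm above the table; axes as the stand's.
- top0 (a point): Where the centre of a bar comes to lie on the stand: third layer, x = -40 mm; 60 mm above the table; axes as the stand's.
- top1 (a point): Where the centre of a bar comes to lie on the stand: third layer, x = +40 mm; 60 mm above the table; axes as the stand's.
- jig: Fixed V jig: aluminium plate 260 (x) x 145 (y: -70 to +75) mm, flat top 10 mm above the table; origin under it. Along its -y side three steel V notches (90 degrees) at x = -80, 0, +80 mm open to +y; their faces are 42 mm long, 27 mm high above the table. A dark bar at y = -64 mm behind them is 36 mm high. A casting set on the free plate is pushed to -y into a V.
- seat0 (a point): On the jig's plate (10 mm above the table) at x = -80 mm, y = -12 mm: the point under the centre of a casting whose flange touches both faces of this V; the V opens to the jig's +y, axes as the jig's.
- seat1 (a point): On the jig's plate (10 mm above the table) at x = 0 mm, y = -12 mm: the point under the centre of a casting whose flange touches both faces of this V; the V opens to the jig's +y, axes as the jig's.
- seat2 (a point): On the jig's plate (10 mm above the table) at x = 80 mm, y = -12 mm: the point under the centre of a casting whose flange touches both faces of this V; the V opens to the jig's +y, axes as the jig's.
- jar: Amber jar, 44 mm across, 55 mm tall; a loose bystander, to be left where it is.
- dish: Small glass bowl, 70 mm across, 18 mm tall; a loose bystander, to be left where it is.
- wrench: Wrench 130 mm long, lying on the table; a loose bystander, to be left where it is.
Not all that is in view belongs to the job. What is shaped like the casting2 but purple is not meant.

How it is judged:
By the outcome, as a careful person would: the job done as asked, in the order asked, and still so for the second after the job is handed in, with the robot touching nothing.
Of casting0, casting1, casting2 only 2 to 3 are there at a start; the rules pass over those that are not, and their reading is None.
At some moment in a run one of casting0, casting1, casting2 may be knocked a few centimetres aside while the robot is not near it.
Once in a run the grip may slacken for a moment while it holds something.
It also fails if it takes over 210 s, if anything falls off the work surface, if the arm or the gripper's body presses on something with over 40 N, if the wrist force passes 120 N, or if a joint passes its speed limit or range.

### The arm

A 6-joint arm with a two-finger parallel gripper is mounted at the origin on the work surface. World frame = base frame: x ahead of the robot, y to its left, z up, the work surface at z = 0. Lengths are in m, angles in rad, forces in N, time in s.
With the tool pointing down it reaches from about 0.3 to 0.775 m from the base axis. Payload 14.6 kg.
Tool frame: the origin (TCP) lies at the centre of the arm's flange, where the gripper is bolted on; the fingertips stand tip_extent ahead of it and the grasp point (between the pads) lies 180 mm ahead of it (tip_extent is the distance from the TCP to the fingertips, in m); z points along the fingers, x is the direction in which the jaws open and shut, and the axes are right-handed (so a half turn about z gives the same grasp; the last joint's range is limited). The gripper opens to 94 mm and grips with 3 to 60 N. Pads are 16 mm wide; open, the fingers measure 119 mm over their backs; the gripper's body (75 mm by 177 mm) begins 78 mm behind the grasp point.
Start: joints at [1.054, 0.3, 1.521, -0, 1.321, -0.067], TCP at [0.239, 0.495, 0.405] pointing down, gripper open.
Joint ranges: [-3.03, 3.03], [-0.79, 2.21], [0.23, 2.52], [-1.04, 4.18], [0, 3.07], [-2.55, 2.55]. Speed limits (rad/s): [2.22, 2.22, 2.57, 3.14, 3.14, 3.14].

### API

Orientations are given as a unit quaternion [x, y, z, w].
In Python, from bench import movep, move_straight, move_joints, open_gripper, grasp, hold, ik, get_state, camera, camera_info, PlanningError, hand_in, tip_extent gives the robot as it stands. The module is installed in compiled form; this text tells all that it offers. Calls block until the motion is done:
- movep(position, orientation): joint-space move of the TCP to a pose.
- move_straight(position, rotation=None, v=0.15): straight line of the TCP; rotation=None keeps the orientation; v is the mean speed in m/s.
- move_joints(angles): joint-space move.
- open_gripper() and grasp(force=None): open the fingers fully, or close them until they stop; force is the grip in N (None keeps the last).
- hold(seconds).
- ik(position, orientation): joint angles nearest the present ones, or None.
- get_state(): the state.
- camera(name): name is "scene" or "top" or "wrist"; returns (picture, depth): 420x560x3 uint8, red, green, blue; 420x560 float32, m along the optical axis (not along the pixel's ray), 0 where there is no reading.
- camera_info(name): a dict with "fx", "fy", "cx", "cy" (pixels), "distortion" ([k1, k2, p1, p2, k3] as OpenCV has them; the pictures are not rectified), "T" (4x4, takes a point from camera to world coordinates); the wrist camera has in their place "mount" (4x4, takes a point from camera to tool coordinates, whose origin is the TCP and whose axes are the tool frame's). Camera axes: x right, y up, looking along -z (the intrinsics and any distortion apply to the point x, -y, -z); pixel columns grow to the right and rows downward; lengths in m; the calibration is good to about 2 mm. A picture is of the moment at which its call begins: read the wrist's pose just before it. camera_info takes no time and is no camera call.
A pose or a line that the arm cannot do raises PlanningError and nothing moves.
- hand_in(): hands the job in, once; it reports no verdict.
The state is a dict: "time_s": time; "joint_positions": joint angles; "qvel": joint speeds; "tau": joint torques, N m; "eef_pos": TCP position; "tool_rot": TCP orientation; "ft_force": force on the tool from outside, world axes, zero at the start; "moment": the same for the moment, N m; "width": opening from 0.0 (shut) to 1.0 (fully open).
Only numpy, scipy, OpenCV 4.12 (cv2) and the standard library are available. Lean on these libraries where they do the work, as an engineer would, in place of code of your own. Each camera call takes 0.05 s, during which the arm holds its last target.

## Working session

There is one attempt and no reset: what is moved stays moved. The work goes in short steps, each a Python script; the robot and the scene stay as the last script left them, time stands still between calls to the robot, and variables do not carry over. Pictures are saved under pics/ and viewed, and the job is handed in when it is done.

```bash
ls; mkdir -p pics
python3 - <<'E'
from bench import *
import cv2,numpy as np
print(tip_extent if not callable(tip_extent) else tip_extent())
s=get_state();print(s)
for n in ["scene","top","wrist"]:
    p,d=camera(n);cv2.imwrite(f"pics/{n}0.png",p[:,:,::-1]);np.savez(f"/tmp/{n}0.npz",p=p,d=d)
    print(n,camera_info(n),(d>0).mean())
E
```

```text
pics
0.1992
{'time_s': 0.0, 'joint_positions': array([ 1.05438800e+00,  3.00461024e-01,  1.52160448e+00, -2.41858997e-05,
        1.32071160e+00, -6.66649934e-02]), 'qvel': array([ 0.00019549, -0.00050488,  0.000899  ,  0.00059603,  0.00030102,
        0.00230663]), 'tau': array([-1.12049293e-03, -5.31815064e+01, -3.52725792e+01,  7.07434723e-02,
        2.44842202e-02, -1.25744891e-04]), 'eef_pos': array([0.23912014, 0.4952543 , 0.40408182]), 'tool_rot': array([ 8.46973583e-01,  5.31634648e-01, -5.15906048e-04,  2.91047200e-04]), 'ft_force': array([-1.01868632,  0.07385811,  0.40296702]), 'moment': array([-0.0056945 ,  0.01846675,  0.00084016]), 'width': 0.99994591528377}
scene {'fx': 433.78665037913936, 'fy': 433.78665037913936, 'cx': 277.56348437163604, 'cy': 209.70591532358577, 'distortion': array([0.03234222, 0.        , 0.        , 0.        , 0.        ]), 'T': array([[-0.83616538, -0.41125983,  0.36289503,  0.96756811],
       [ 0.54841701, -0.63672298,  0.54205409,  0.60713974],
       [ 0.00813853,  0.65226467,  0.7579476 ,  0.87038126],
       [ 0.        ,  0.        ,  0
[... 471 characters left out ...]
01,
         1.37727574e+00],
       [ 0.00000000e+00,  0.00000000e+00,  0.00000000e+00,
         1.00000000e+00]])} 0.9961607142857143
wrist {'fx': 348.1165116761407, 'fy': 348.1165116761407, 'cx': 279.053961765766, 'cy': 203.16630579881442, 'distortion': array([-0.06334742,  0.        ,  0.        ,  0.        ,  0.        ]), 'mount': array([[ 9.99999849e-01,  5.46524788e-04,  5.10700477e-05,
         4.80643342e-04],
       [ 5.43004084e-04, -9.71350612e-01, -2.37650360e-01,
        -6.85426991e-02],
       [-8.02748903e-05,  2.37650352e-01, -9.71350763e-01,
         2.01094149e-02],
       [ 0.00000000e+00,  0.00000000e+00,  0.00000000e+00,
         1.00000000e+00]])} 0.9960841836734694
```

View pics/top0.png

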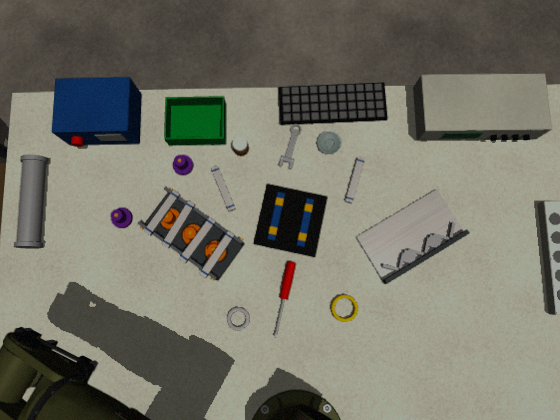

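View pics/scene0.png

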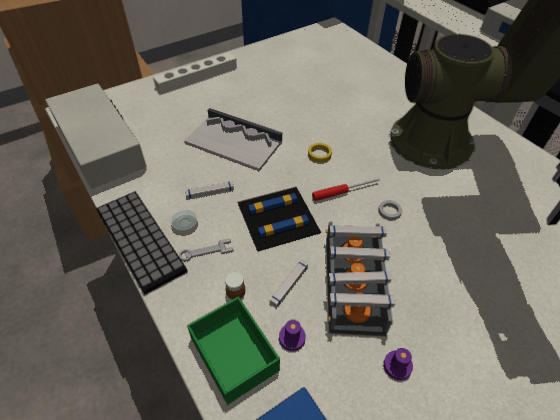

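View pics/wrist0.png

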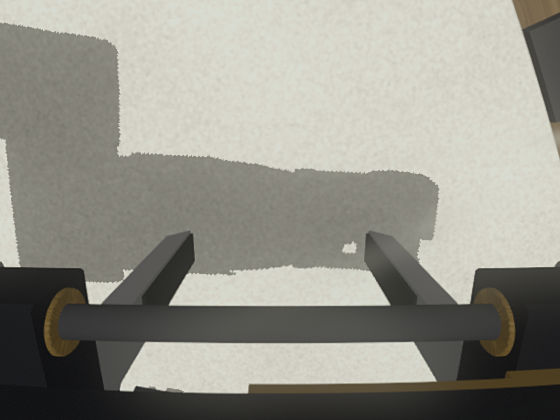

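```bash
cat > h.py <<'E'
import numpy as np, cv2
from scipy.spatial.transform import Rotation as R
from bench import *
def Tcam(name,st=None):
    ci=camera_info(name)
    if name!="wrist": return ci,ci["T"]
    T=np.eye(4);T[:3,:3]=R.from_quat(st["tool_rot"]).as_matrix();T[:3,3]=st["eef_pos"]
    return ci,T@ci["mount"]
def ray(ci,T,uv,z):
    """pixels (N,2) -> world xy on plane z"""
    uv=np.asarray(uv,float).reshape(-1,1,2)
    K=np.array([[ci["fx"],0,ci["cx"]],[0,ci["fy"],ci["cy"]],[0,0,1]])
    n=cv2.undistortPoints(uv,K,ci["distortion"]).reshape(-1,2)
    d=np.c_[n[:,0],-n[:,1],-np.ones(len(n))]@T[:3,:3].T
    o=T[:3,3]; s=(z-o[2])/d[:,2]
    return (o+d*s[:,None])[:,:2]
def pts(ci,T,uv,dep):
    uv=np.asarray(uv,float).reshape(-1,1,2)
    K=np.array([[ci["fx"],0,ci["cx"]],[0,ci["fy"],ci["cy"]],[0,0,1]])
    n=cv2.undistortPoints(uv,K,ci["distortion"]).reshape(-1,2)
    dep=np.asarray(dep).reshape(-1,1)
    return np.c_[n[:,0],-n[:,1],-np.ones(len(n))]*dep@T[:3,:3].T+T[:3,3]
def cloud(ci,T,d):
    v,u=np.mgrid[0:420,0:560]
    return pts(ci,T,np.c_[u.ravel(),v.ravel()],d.ravel()).reshape(420,560,3)
def proj(ci,T,P):
    P=np.atleast_2d(P); q=(P-T[:3,3])@T[:3,:3]
    q=q*[1,-1,-1]
    K=np.array([[ci["fx"],0,ci["cx"]],[0,ci["fy"],ci["cy"]],[0,0,1]])
    return cv2.projectPoints(q,np.zeros(3),np.zeros(3),K,ci["distortion"])[0].reshape(-1,2)
def down(a):
    """tool down with jaw (x) axis at world yaw a"""
    c,s=np.cos(a),np.sin(a)
    return R.from_matrix(np.c_[[c,s,0],[s,-c,0],[0,0,-1]]).as_quat()
E
python3 - <<'E'
from h import *
z=np.load("/tmp/top0.npz");p,d=z["p"],z["d"]
ci,T=Tcam("top")
C=cloud(ci,T,d); np.save("/tmp/c.npy",C)
print(np.median(C[230:400,350:520,2]))
for (u,v) in [(192,235),(291,220),(412,237),(223,188),(355,180),(240,146),(328,142),(290,146)]:
    print(u,v,C[v,u].round(3))
c=p[120:300,100:480,::-1]
cv2.imwrite("pics/topc0.png",cv2.resize(c,None,fx=2.1,fy=2.1,interpolation=cv2.INTER_CUBIC))
hsv=cv2.cvtColor(p,cv2.COLOR_RGB2HSV)
def blobs(m,n=10):
    k,l,s,c=cv2.connectedComponentsWithStats(m.astype(np.uint8))
    return [(c[i].round(1),s[i][4]) for i in range(1,k) if s[i][4]>=n]
print("orange",blobs((hsv[...,0]>5)&(hsv[...,0]<17)&(hsv[...,1]>180)&(hsv[...,2]>100)))
y=blobs((hsv[...,0]>18)&(hsv[...,0]<30)&(hsv[...,1]>150)&(hsv[...,2]>120));print("yellow",y)
for c,a in y: print(ray(ci,T,c,0.02))
for j in ([1.054, 0.3, 1.521, 0, 1.321, -0.067],): pass
E
```

```text
0.001489329111056592
192 235 [0.52  0.259 0.064]
291 220 [0.564 0.002 0.006]
412 237 [ 0.512 -0.322  0.012]
223 188 [0.653 0.185 0.015]
355 180 [ 0.67  -0.174  0.017]
240 146 [0.758 0.136 0.056]
328 142 [ 0.779 -0.104  0.014]
290 146 [0.769 0.001 0.013]
orange [(array([169.2, 218.2]), np.int32(160)), (array([189.8, 232.1]), np.int32(183)), (array([210.2, 247.8]), np.int32(100)), (array([222.3, 255.6]), np.int32(33))]
yellow [(array([279.1, 201.1]), np.int32(49)), (array([308.2, 207.2]), np.int32(49)), (array([272.6, 230. ]), np.int32(51)), (array([302.1, 236.3]), np.int32(51)), (array([344.4, 308. ]), np.int32(219))]
[[0.61369629 0.03338388]]
[[ 0.59584819 -0.04453576]]
[[0.53563126 0.05183483]]
[[ 0.51756414 -0.02640957]]
[[ 0.32840502 -0.13234753]]
```

View pics/topc0.png

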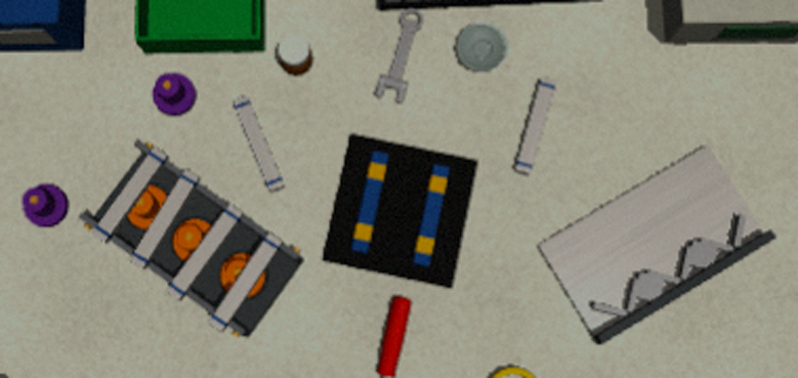

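```bash
cat >> h.py <<'E'
def look(xy,a,z,tag):
    up=np.array([-np.sin(a),np.cos(a)])
    xy=np.asarray(xy)-0.0685*up
    movep([xy[0],xy[1],z],down(a))
    st=get_state(); p,d=camera("wrist")
    cv2.imwrite(f"pics/{tag}.png",p[:,:,::-1]);np.savez(f"/tmp/{tag}.npz",p=p,d=d,pos=st["eef_pos"],rot=st["tool_rot"])
    print(tag,st["time_s"],st["eef_pos"],np.abs(st["qvel"]).max())
def load(tag):
    z=np.load(f"/tmp/{tag}.npz"); ci,T=Tcam("wrist",dict(tool_rot=z["rot"],eef_pos=z["pos"]))
    return z["p"],z["d"],ci,T
E
python3 - <<'E'
from h import *
look([0.52,0.26],np.arctan2(.26,.52),0.40,"wm1")
look([0.565,0.003],0,0.40,"ws1")
look([0.52,-0.32],np.arctan2(-.32,.52),0.40,"wj1")
E
```

```text
wm1 1.7333 [0.5502317  0.1996118  0.40007038] 0.006050805526066202
ws1 2.8167 [ 0.5651434  -0.06437049  0.4000573 ] 0.013012227441278253
wj1 4.0917 [ 0.4847885  -0.37726146  0.40008292] 0.011540669650494403
```

View pics/wm1.png

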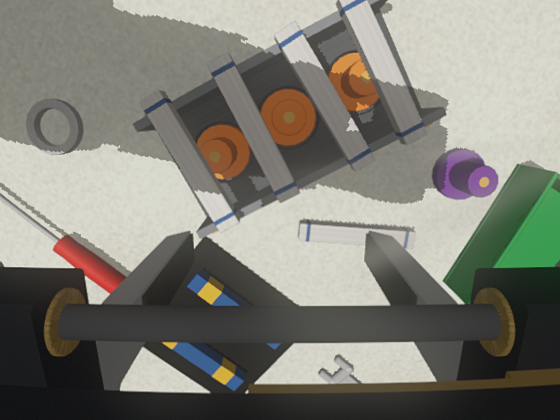

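View pics/ws1.png

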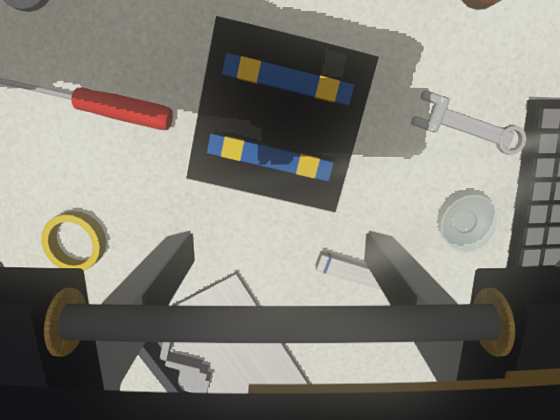

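View pics/wj1.png

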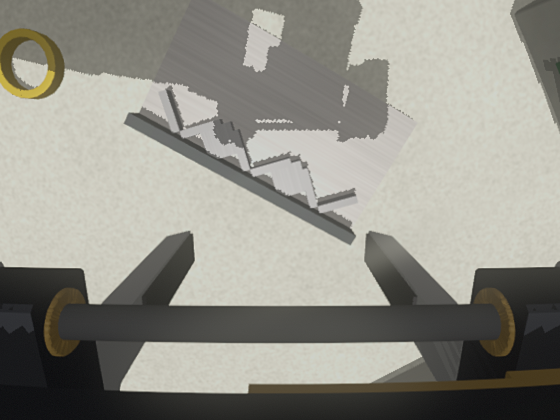

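```bash
cat > m.py <<'E'
from h import *
def comps(m,n=100):
    k,l,s,c=cv2.connectedComponentsWithStats(m.astype(np.uint8),connectivity=4)
    return [(l==i) for i in range(1,k) if s[i][4]>=n]
def rect(xy):
    (c,wh,a)=cv2.minAreaRect((xy*1000).astype(np.float32))
    w,h=wh; a=np.radians(a)
    if h>w: w,h=h,w; a+=np.pi/2
    return np.array(c)/1000,w,h,(a+np.pi/2)%np.pi-np.pi/2
def bars(tag,zlo,zhi,ztop,lo=600,show=True):
    p,d,ci,T=load(tag);C=cloud(ci,T,d);Z=C[...,2]
    hsv=cv2.cvtColor(p,cv2.COLOR_RGB2HSV)
    v,u=np.mgrid[0:420,0:560]
    ok=(v<235)&(Z>zlo)&(Z<zhi)
    out=[]
    for m in comps(ok,lo):
        vv,uu=np.nonzero(m)
        xy=ray(ci,T,np.c_[uu,vv],ztop)
        out.append(rect(xy)+(m.sum(),np.median(Z[m]),uu.mean(),vv.mean()))
    return out
E
python3 - <<'E'
from m import *
np.set_printoptions(precision=4,suppress=True)
p,d,ci,T=load("wm1");C=cloud(ci,T,d)
print("table",np.median(C[180:230,0:90,2]),C[180:230,0:90,2].std())
for r in bars("wm1",.08,.1,.086): print("mbar",r)
for r in bars("wm1",.064-.004,.066,.064,50): print("cast",r)
for r in bars("wm1",.009,.03,.016,300): print("tbar",r)
for r in bars("ws1",.015,.03,.020,300): print("runner",r)
for r in bars("ws1",.002,.03,.004,300): print("mat+",r)
for r in bars("wj1",.031,.045,.036,300): print("darkbar",r)
for r in bars("wj1",.02,.031,.027,50): print("Vs",r)
for r in bars("wj1",.007,.05,.010,1000): print("plate",r)
p,d,ci,T=load("ws1");hsv=cv2.cvtColor(p,cv2.COLOR_RGB2HSV)
y=(hsv[...,0]>15)&(hsv[...,0]<32)&(hsv[...,1]>130)&(hsv[...,2]>90)
for m in comps(y,100):
    vv,uu=np.nonzero(m);print("yel",rect(ray(ci,T,np.c_[uu,vv],.02)),ray(ci,T,[[uu.mean(),vv.mean()]],.02),uu.mean(),vv.mean())
E
```

```text
table -0.0003295020187287223 0.023587058122389596
mbar (array([0.5773, 0.3342]), 128.56752014160156, 22.024885177612305, np.float64(-0.6060258750231782), np.int64(4108), np.float64(0.08585205371668389), np.float64(383.09883154819863), np.float64(68.56815968841285))
mbar (array([0.5465, 0.2924]), 129.6490478515625, 21.252655029296875, np.float64(-0.5384502928912891), np.int64(4099), np.float64(0.08587228187724383), np.float64(324.06196633325203), np.float64(95.93388631373506))
mbar (array([0.5059, 0.2437]), 129.821044921875, 20.570161819458008, np.float64(-0.62773023843316), np.int64(3854), np.float64(0.0858302651220205), np.float64(253.26076803321226), np.float64(126.95433316035287))
mbar (array([0.4689, 0.1947]), 130.22132873535156, 22.42502784729004, np.float64(-0.5927075395697461), np.int64(3751), np.float64(0.08577659335010879), np.float64(189.15755798453745), np.float64(160.39749400159957))
cast (array([0.5667, 0.3215]), 31.3906192779541, 19.12363052368164, np.float64(-0.5942532382664281), np.int64(661), np.float64(0.06395100204753917), np.float64(359.98940998487143), np.float64
[... 7554 characters left out ...]
88629)) [[ 0.5168 -0.0248]] 231.94044665012407 147.97022332506202
yel (array([ 0.5947, -0.0432]), 21.87044334411621, 18.858572006225586, np.float64(1.3536098141025912)) [[ 0.5947 -0.0431]] 307.4895287958115 165.7329842931937
yel (array([ 0.3309, -0.1284]), 66.84648132324219, 64.64635467529297, np.float64(-0.11302655403378026)) [[ 0.3311 -0.1275]] 70.2005988023952 241.38522954091817
yel (array([ 0.2878, -0.2387]), 79.4384994506836, 18.750900268554688, np.float64(1.4538217696031284)) [[ 0.2859 -0.24  ]] 49.27536231884058 328.1666666666667
yel (array([ 0.8495, -0.2569]), 43.01588821411133, 10.828478813171387, np.float64(1.503852979105793)) [[ 0.8498 -0.2573]] 509.4932432432432 340.5472972972973
```

```bash
cat >> m.py <<'E'
SC=np.array([0.5648,0.0047]); SY=-0.232
def stand(x,y):
    c,s=np.cos(SY),np.sin(SY); return SC+np.array([c*x-s*y,s*x+c*y])
def goto(xy,z,a,v=0.25):
    move_straight([xy[0],xy[1],z],down(a),v=v)
def near(a,ref):
    while a-ref>np.pi/2:a-=np.pi
    while a-ref<-np.pi/2:a+=np.pi
    return a
def stt(t=""):
    s=get_state();print(t,"t=%.2f w=%.1fmm F=%s pos=%s"%(s["time_s"],s["width"]*94,s["ft_force"].round(1),s["eef_pos"].round(4)));return s
ZT=0.36
def pick(c,psi,o,ztip,force=35,lift=0.36,v=.12):
    """bar centre c, yaw psi; gripper centre = c - o*u"""
    a=near(psi+np.pi/2,np.arctan2(c[1],c[0])-0.3)
    u=np.array([-np.sin(psi),np.cos(psi)])
    g=np.asarray(c)-o*u
    open_gripper()
    movep([g[0],g[1],lift],down(a))
    z=ztip+tip_extent
    goto(g,z+0.03,a,.25); goto(g,z,a,.08)
    stt("pre")
    grasp(force); stt("grasped")
    goto(g,lift,a,v); return stt("lifted")
def place(xy,psi,zbot,dz,lift=0.36):
    """bar bottom to zbot; bar bottom is dz above tip"""
    a=near(psi+np.pi/2,np.arctan2(xy[1],xy[0])-0.3)
    z=zbot-dz+tip_extent
    goto(xy,lift,a,.25); stt("over")
    goto(xy,z+0.02,a,.2); goto(xy,z+0.0006,a,.04); stt("down")
    open_gripper(); hold(.1); stt("open")
    goto(xy,z+.03,a,.1);goto(xy,lift,a,.3)
E
python3 - <<'E'
from m import *
pick([0.4689,0.1947],-0.593,0.023,0.067)
E
```

```text
pre t=7.29 w=94.0mm F=[0.6 0.1 0.1] pos=[0.4562 0.1757 0.2667]
grasped t=8.42 w=19.8mm F=[0.  1.3 1.2] pos=[0.4561 0.1756 0.2662]
lifted t=9.35 w=19.9mm F=[-0.5  0.3 -1.5] pos=[0.4559 0.1756 0.3592]
```

Run:
```python
from m import *
p,d=camera("wrist");cv2.imwrite("pics/held1.png",p[:,:,::-1])
```

```text
(no output)
```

View pics/held1.png

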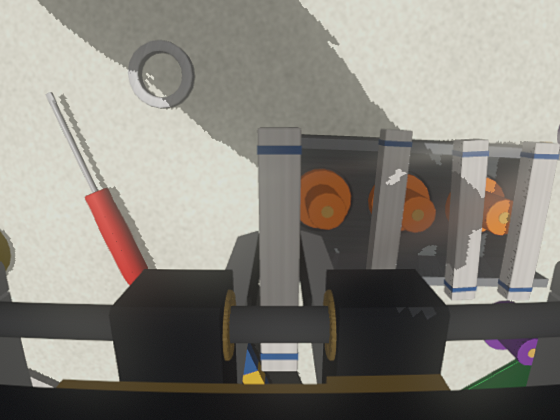

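```bash
cat >> m.py <<'E'
def heldoff(tag,dz=0.003):
    """measure the held bar's length offset along the tool y from picture (grey column between fingers)"""
    st=get_state();p,d=camera("wrist");cv2.imwrite(f"pics/{tag}.png",p[:,:,::-1])
    ci,T=Tcam("wrist",st); C=cloud(ci,T,d)
    zt=st["eef_pos"][2]-tip_extent+dz+.016
    m=(np.abs(C[...,2]-zt)<.006); m[:,:262]=0; m[:,299:]=0; m[385:]=0
    cs=comps(m,100)
    vv,uu=np.nonzero(max(cs,key=lambda q:q.sum())) if cs else ([],[])
    Rm=R.from_quat(st["tool_rot"]).as_matrix()
    P=np.c_[ray(ci,T,np.c_[uu,vv],zt),np.full(len(uu),zt)]
    q=(P-st["eef_pos"])@Rm
    print("held y range",q[:,1].min(),q[:,1].max(),"z med",np.median(C[...,2][vv,uu])-zt, "rows",vv.min(),vv.max())
E
python3 - <<'E'
from m import *
heldoff("held1b")
E
```

```text
held y range -0.064784004294103 0.0243277732566431 z med -0.00010922968261431465 rows 127 305
```

Run:
```python
from m import *
place(stand(-.04,0),SY+np.pi/2,0.020,0.003)
look(stand(0,0),0,0.40,"ws2")
for r in bars("ws2",.031,.042,.036,300): print("low",r)
print(stand(-.04,0))
```

```text
over t=10.81 w=19.7mm F=[ 0.9 -0.2 -0.7] pos=[0.5257 0.0142 0.3599]
down t=12.21 w=20.0mm F=[ 0.3 -0.1 -0.9] pos=[0.5259 0.0139 0.2166]
open t=13.52 w=93.9mm F=[ 0.8 -0.5  0.7] pos=[0.5259 0.0139 0.2168]
ws2 14.9583 [ 0.56484753 -0.06425948  0.39802336] 0.029522215947936335
low (array([0.52658118, 0.01368298]), 129.7320556640625, 21.017526626586914, np.float64(1.3393121011582827), np.int64(2977), np.float64(0.03580515515413252), np.float64(240.19146792072556), np.float64(105.79173664763185))
[0.52587166 0.01389698]
```

View pics/ws2.png

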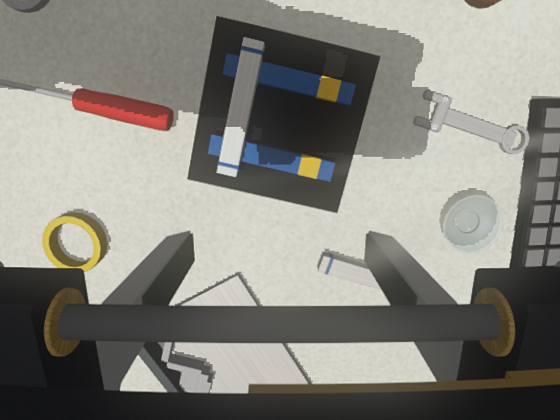

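Run:
```python
from m import *
s=pick([0.5059,0.2437],-0.628,0.022,0.067)
if s["width"]*94>17:
    heldoff("held2")
    place(stand(.04,0),SY+np.pi/2,0.020,0.003)
look([.53,.27],np.arctan2(.26,.52),0.40,"wm2")
for r in bars("wm2",.08,.1,.086): print("mbar",r)
for r in bars("wm2",.064-.004,.066,.064,50): print("cast",r)
```

```text
pre t=17.31 w=93.8mm F=[0.8 0.6 0.5] pos=[0.4931 0.226  0.2665]
grasped t=18.43 w=19.8mm F=[0.9 1.3 1.2] pos=[0.493  0.2259 0.2663]
lifted t=19.37 w=19.7mm F=[ 0.5 -0.1 -0.7] pos=[0.4929 0.2258 0.3592]
held y range -0.06480940300248955 0.024313746075849407 z med -0.00014647816441129557 rows 127 305
over t=20.74 w=19.8mm F=[ 0.2  0.7 -0.9] pos=[ 0.6035 -0.0039  0.3599]
down t=22.14 w=19.8mm F=[ 0.2 -0.3 -0.4] pos=[ 0.6037 -0.0045  0.2165]
open t=23.45 w=93.7mm F=[ 0.3  0.5 -0.1] pos=[ 0.6037 -0.0045  0.2168]
wm2 25.3083 [0.56104381 0.20778941 0.3990425 ] 0.01762098820258138
mbar (array([0.57760681, 0.33507062]), 128.671875, 21.63360595703125, np.float64(-0.6100417887889629), np.int64(4129), np.float64(0.08581438383069234), np.float64(367.15427464277064), np.float64(69.40615161055946))
mbar (array([0.54709186, 0.29242981]), 129.5040283203125, 20.82663345336914, np.float64(-0.5395043054717155), np.int64(4050), np.float64(0.08581367904701528), np.float64(308.2382716049383), np.float64(98.91407407407408))
cast (array([0.56740729, 0.32144452]), 31.275083541870117, 19.08010482788086, np.float64(-0.6060931198407022), np.int64(681), np.float64(0.06380441347183385), np.float64(345.24522760646107), np.float64(82.36270190895742))
cast (array([0.52707587, 0.2660119 ]), 31.147994995117188, 30.103837966918945, np.float64(-1.110792339999577), np.int64(1005), np.float64(0.06386415521656186), np.float64(274.1870646766169), np.float64(119.79502487562189))
cast (array([0.48326041, 0.20589348]), 32.06193923950195, 30.881967544555664, np.float64(0.45557275305753686), np.int64(955), np.float64(0.0638299545125171), np.float64(201.0869109947644), np.float64(158.97277486910994))
```

View pics/wm2.png

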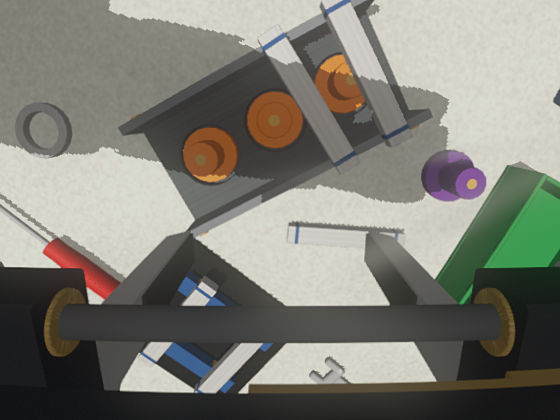

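Run:
```python
from m import *
s=pick([0.5469,0.2924],-0.539,0.027,0.067)
if s["width"]*94>17:
    heldoff("held3")
    place(stand(0,-.04),SY,0.036,0.003)
look([.56,.31],np.arctan2(.26,.52),0.42,"wm3")
for r in bars("wm3",.08,.1,.086): print("mbar",r)
for r in bars("wm3",.064-.004,.066,.064,50): print("cast",r)
look(stand(0,0),0,0.40,"ws3")
for r in bars("ws3",.046,.06,.052,300): print("high",r)
for r in bars("ws3",.031,.042,.036,300): print("low",r)
```

```text
pre t=27.02 w=94.0mm F=[-0.4  0.3 -0. ] pos=[0.5331 0.2693 0.2661]
grasped t=28.15 w=19.5mm F=[0.8 1.2 1.4] pos=[0.533  0.2692 0.2662]
lifted t=29.08 w=19.9mm F=[ 0.6  0.  -0.6] pos=[0.533  0.2692 0.3591]
held y range -0.06476636654631336 0.024356114092820274 z med -8.542900629174288e-05 rows 127 305
over t=32.12 w=19.3mm F=[-0.2  0.7 -1.3] pos=[ 0.5556 -0.034   0.36  ]
down t=33.44 w=19.3mm F=[ 0.1 -0.  -1.2] pos=[ 0.5556 -0.0342  0.2326]
open t=34.75 w=93.9mm F=[-0.  -1.  -0.1] pos=[ 0.5556 -0.0342  0.2328]
wm3 37.25 [0.59083566 0.24829959 0.41926965] 0.007059256753136588
mbar (array([0.57745868, 0.33533514]), 129.64923095703125, 20.79667091369629, np.float64(-0.6091893109240285), np.int64(3544), np.float64(0.0858377039642027), np.float64(308.5773137697517), np.float64(98.11738148984199))
cast (array([0.78849103, 0.43701605]), 59.63479232788086, 24.481414794921875, np.float64(-0.9476666991448486), np.int64(252), np.float64(0.06312045850874137), np.float64(547.6904761904761), np.float64(107.93253968253968))
cast (array([0.56530682, 0.32337723]), 31.092355728149414, 14.90808200836181
[... 626 characters left out ...]
0.40013299] 0.012645251476225128
high (array([ 0.55568579, -0.03374251]), 129.07174682617188, 20.997243881225586, np.float64(-0.23556805001019576), np.int64(2941), np.float64(0.05188062295048801), np.float64(267.9030941856511), np.float64(161.15776946616796))
low (array([0.53026361, 0.03071355]), 95.00537872314453, 20.887605667114258, np.float64(1.3395312793159961), np.int64(2213), np.float64(0.03578241766205875), np.float64(242.67690917306822), np.float64(90.16900135562585))
low (array([0.60727716, 0.01272515]), 95.74201965332031, 20.854703903198242, np.float64(1.328602198834529), np.int64(2146), np.float64(0.03585930752789207), np.float64(323.2861136999068), np.float64(109.44361602982292))
```

View pics/ws3.png

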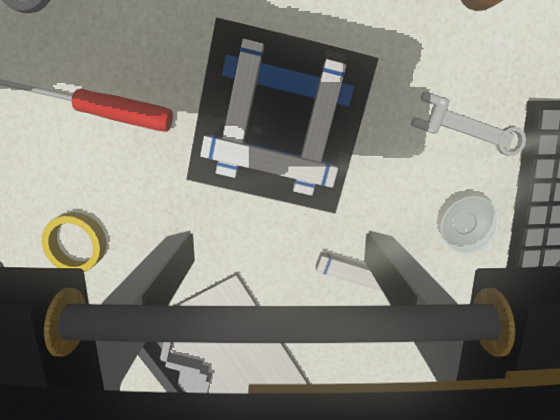

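Tower as planned so far. Next is the last mould bar, then a look at both table bars.

Run:
```python
from m import *
s=pick([0.5774,0.3353],-0.609,0.0,0.067)
if s["width"]*94>17:
    heldoff("held4")
    place(stand(0,.04),SY,0.036,0.003)
look([.650,.19],0.,0.40,"wb4")
for r in bars("wb4",.011,.021,.016,600): print("bar4",r)
look([.665,-.174],0.,0.40,"wb5")
for r in bars("wb5",.011,.021,.016,600): print("bar5",r)
```

```text
pre t=41.19 w=94.0mm F=[ 0.3 -0.2  0.1] pos=[0.5774 0.3354 0.2661]
grasped t=42.32 w=19.3mm F=[-0.4  0.   0.6] pos=[0.5774 0.3353 0.2662]
lifted t=43.25 w=19.3mm F=[ 0.3 -0.5 -1.6] pos=[0.5773 0.3353 0.359 ]
held y range -0.06480039888815627 0.02432402685135629 z med -7.268640585594843e-05 rows 127 305
over t=44.62 w=19.8mm F=[ 0.   0.  -1.2] pos=[0.574  0.0443 0.3599]
down t=45.94 w=19.6mm F=[-0.   0.8 -1.1] pos=[0.574  0.0436 0.2326]
open t=47.25 w=94.0mm F=[ 0.3  1.  -0.1] pos=[0.574  0.0436 0.2328]
wb4 49.475 [0.64999375 0.12132175 0.39906072] 0.00931875612880454
bar4 (array([0.50306531, 0.24882854]), 197.93991088867188, 91.98737335205078, np.float64(0.9397884028501213), np.int64(8350), np.float64(0.019620500243709538), np.float64(126.61449101796407), np.float64(71.1688622754491))
bar4 (array([0.72164624, 0.28608414]), 55.32011413574219, 33.05836868286133, np.float64(0.016560500013710566), np.int64(1090), np.float64(0.013848538786450953), np.float64(351.4385321100917), np.float64(19.422018348623855))
bar4 (array([0.89532489, 0.24769896]), 123.06147766113281, 8.691720962524414, np
[... 415 characters left out ...]
 0.009969495349242116
bar5 (array([ 0.89280664, -0.16104196]), 217.7205047607422, 110.89354705810547, np.float64(-1.5392985088877165), np.int64(12302), np.float64(0.015920472946083286), np.float64(492.18370996585924), np.float64(103.77767842627215))
bar5 (array([ 0.77823254, -0.10725574]), 68.582275390625, 68.29464721679688, np.float64(-0.21893035057408916), np.int64(2333), np.float64(0.015533931855404803), np.float64(393.95242177453923), np.float64(51.09515645092156))
bar5 (array([ 0.67195447, -0.1728212 ]), 129.28245544433594, 20.264272689819336, np.float64(-0.3141508764015457), np.int64(2543), np.float64(0.015812050503081265), np.float64(284.6059771922926), np.float64(118.88163586315376))
```

View pics/wb4.png

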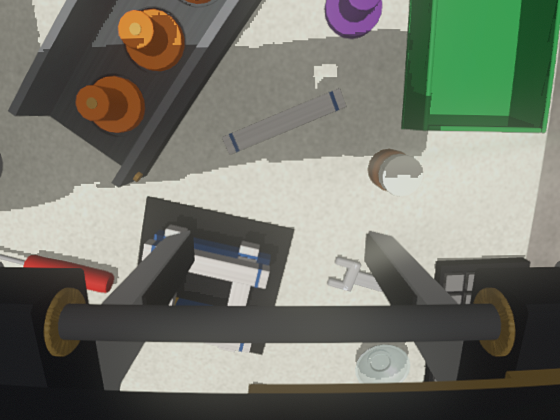

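View pics/wb5.png

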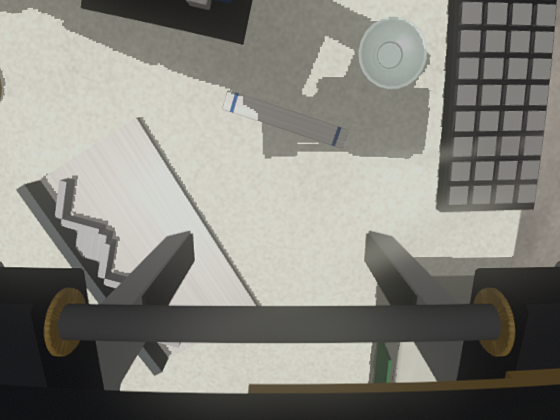

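Run:
```python
from m import *
s=pick([0.6720,-0.1728],-0.314,0,0.003,v=.25)
if s["width"]*94>17:
    heldoff("held5",-.003)
    place(stand(.04,0),SY+np.pi/2,0.052,-0.003)
s=pick([0.6540,0.1872],0.392,0,0.003,v=.25)
if s["width"]*94>17:
    heldoff("held6",-.003)
    place(stand(-.04,0),SY+np.pi/2,0.052,-0.003)
look(stand(0,0),0,0.44,"ws4")
for r in bars("ws4",.062,.075,.068,300): print("top",r)
for r in bars("ws4",.046,.06,.052,200): print("high",r)
print(stand(-.04,0),stand(.04,0))
```

```text
pre t=54.07 w=93.9mm F=[-0.3 -0.5  0.2] pos=[ 0.672  -0.1728  0.202 ]
grasped t=55.19 w=19.8mm F=[ 0.3 -0.2  0.3] pos=[ 0.672  -0.1728  0.2022]
lifted t=55.98 w=19.5mm F=[ 0.8  0.1 -1.2] pos=[ 0.6719 -0.1727  0.3581]
held y range -0.0650202503974889 0.027870013651922772 z med -0.00021219545031203602 rows 126 305
over t=57.83 w=19.8mm F=[ 0.7 -0.  -0.9] pos=[ 0.6038 -0.0048  0.3598]
down t=59.03 w=19.7mm F=[-0.1 -0.3 -0.7] pos=[ 0.6037 -0.0045  0.2546]
open t=60.34 w=94.1mm F=[-0.  -0.1  0.4] pos=[ 0.6037 -0.0045  0.2548]
pre t=63.72 w=94.1mm F=[ 1.1  0.5 -0.7] pos=[0.654  0.1872 0.202 ]
grasped t=64.84 w=19.4mm F=[ 0.4 -0.5  0.3] pos=[0.654  0.1872 0.2022]
lifted t=65.62 w=19.6mm F=[ 0.4  0.  -2.1] pos=[0.6538 0.1872 0.3582]
held y range -0.06487642101105875 0.02756436773755207 z med -0.00018517291858805018 rows 127 305
over t=66.84 w=19.8mm F=[ 0.6  1.  -1.1] pos=[0.5261 0.0142 0.3596]
down t=68.05 w=19.6mm F=[ 0.3  0.4 -0.9] pos=[0.5259 0.0139 0.2547]
open t=69.36 w=93.7mm F=[ 0.4 -0.2  0.1] pos=[0.5259 0.0139 0.2548]
ws4 70.7417 [ 0.56470961 -0.06360651  0.43759436] 0.024833376343
[... 1138 characters left out ...]
 -0.02015206]), 20.780996322631836, 12.631318092346191, np.float64(1.3349598301468206), np.int64(242), np.float64(0.051870561551116384), np.float64(217.06198347107437), np.float64(144.07438016528926))
high (array([ 0.55632471, -0.03380678]), 61.47929000854492, 20.355121612548828, np.float64(-0.23296094846106286), np.int64(1136), np.float64(0.05186339080298358), np.float64(271.8529929577465), np.float64(156.9357394366197))
high (array([ 0.61237439, -0.04730172]), 20.358362197875977, 12.394314765930176, np.float64(1.3344683437676466), np.int64(220), np.float64(0.051986581398112325), np.float64(325.1409090909091), np.float64(169.47272727272727))
[0.52587166 0.01389698] [ 0.60372834 -0.00449698]
```

View pics/ws4.png

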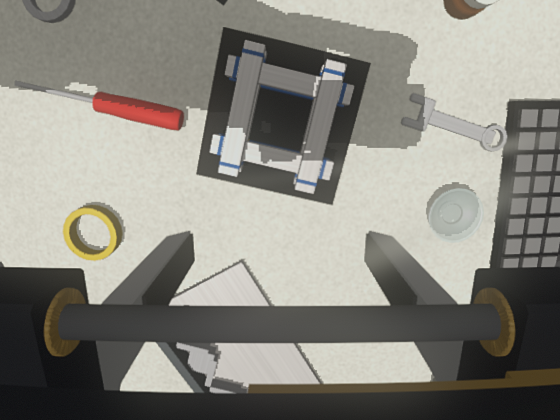

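Run:
```python
from m import *
look([.510,-.32],-1.059,0.38,"wj2")
p,d,ci,T=load("wj2")
C=cloud(ci,T,d);Z=C[...,2]
for r in bars("wj2",.031,.045,.036,300): print("darkbar",r)
c0=np.array([.5134,-.3184]);a=-1.0589
ex=np.array([np.cos(a),np.sin(a)]);ey=np.array([-np.sin(a),np.cos(a)])
v,u=np.mgrid[0:420,0:560]
m=(Z>.0235)&(Z<.0305)&(v<230)
vv,uu=np.nonzero(m);xy=ray(ci,T,np.c_[uu,vv],.027)-c0
l=np.c_[xy@ex,xy@ey];k=np.abs(l).max(1)<.14;l=l[k]*1000
# top view map of V tops in jig frame
im=np.zeros((300,600),np.uint8)
for x,y in l:
    im[int(200-2*y)%300,int(300+2*x)%600]=255
cv2.imwrite("pics/vmap.png",im)
# plate
m=(Z>.007)&(Z<.0125)&(v<235)
cs=comps(m,3000)
for q in cs:
    vv,uu=np.nonzero(q);xy=ray(ci,T,np.c_[uu,vv],.010)-c0
    L=np.c_[xy@ex,xy@ey]*1000;print("plate",L.min(0),L.max(0),np.percentile(L,[1,99],axis=0),len(L))
```

```text
wj2 72.0 [ 0.45093824 -0.35258629  0.3801487 ] 0.010106926690382767
darkbar (array([ 0.45861804, -0.35151288]), 259.6285400390625, 12.72030258178711, np.float64(-1.0571627338110243), np.int64(3557), np.float64(0.035833839091553465), np.float64(281.93112173179645), np.float64(185.91903289288726))
plate [-128.50713982  -59.20679752] [132.24059908  74.45165333] [[-125.6782703   -54.5868399 ]
 [ 129.53790427   73.22888921]] 31651
```

View pics/wj2.png

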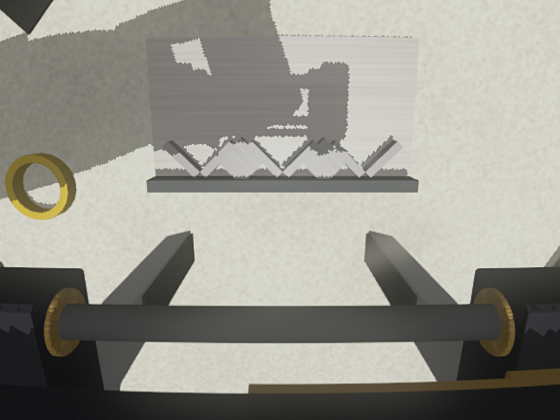

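View pics/vmap.png

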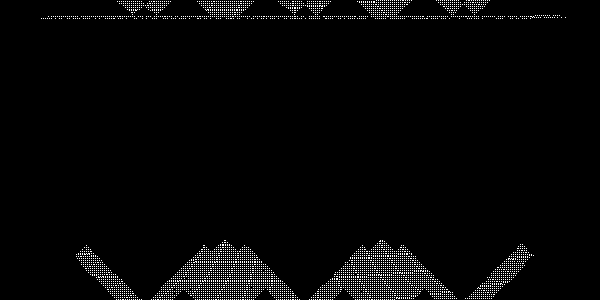

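```bash
cat >> m.py <<'E'
JC=np.array([0.5143,-0.3201]); JY=-1.0575
JX=np.array([np.cos(JY),np.sin(JY)]); JYv=np.array([-np.sin(JY),np.cos(JY)])
def jig(x,y): return JC+x*JX+y*JYv
def tojig(p): q=np.asarray(p)-JC; return np.array([q@JX,q@JYv])
def tops(tag,z,tol=.003,lo=200,vmax=235):
    p,d,ci,T=load(tag);C=cloud(ci,T,d);Z=C[...,2]
    hsv=cv2.cvtColor(p,cv2.COLOR_RGB2HSV)
    o=(hsv[...,0]>3)&(hsv[...,0]<25)&(hsv[...,1]>110)
    m=(np.abs(Z-z)<tol)&o; m[vmax:]=0
    out=[]
    for q in comps(m,lo):
        vv,uu=np.nonzero(q);xy=ray(ci,T,np.c_[uu,vv],z)
        (c,r)=cv2.minEnclosingCircle((xy*1000).astype(np.float32))
        out.append((np.array(c)/1000,2*r,q.sum(),uu.mean(),vv.mean()))
    return out
E
python3 - <<'E'
from m import *
look([.525,.265],np.arctan2(.26,.52),0.40,"wm5")
for r in tops("wm5",.064): print(r)
E
```

```text
wm5 74.0917 [0.55591198 0.20294336 0.39994991] 0.0039005664184606492
(array([0.5700141 , 0.32874603]), 31.51382064819336, np.int64(1047), np.float64(357.7554918815664), np.float64(74.17478510028653))
(array([0.52712097, 0.26638129]), 31.819169998168945, np.int64(988), np.float64(280.95546558704456), np.float64(117.3744939271255))
(array([0.48287915, 0.20597946]), 31.830753326416016, np.int64(939), np.float64(207.9957401490948), np.float64(156.51544195953142))
```

View pics/wm5.png

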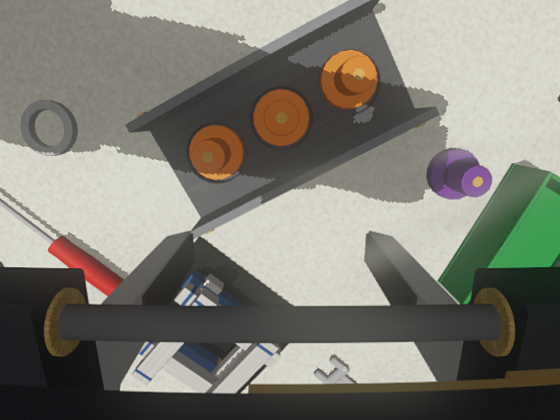

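```bash
cat >> m.py <<'E'
def pickc(c,a=0.29,ztip=.030,force=35):
    open_gripper(); movep([c[0],c[1],.36],down(a))
    z=ztip+tip_extent
    goto(c,z+.045,a,.3); goto(c,z,a,.1); stt("pre")
    grasp(force); stt("grasped"); goto(c,z+.06,a,.1); goto(c,.37,a,.25); return stt("lifted")
def placec(x,y=.022,zt=.0325):
    c=jig(x,y); goto(c,.37,JY,.3); stt("over")
    z=zt+tip_extent
    goto(c,z+.02,JY,.2); goto(c,z,JY,.05); stt("down")
    open_gripper(); stt("open"); goto(c,z+.06,JY,.15)
def push(x,y0=.066,yend=.024,Fmax=5.0,zt=.0135):
    goto(jig(x,y0),.30,JY,.3); grasp(10); 
    z=zt+tip_extent
    goto(jig(x,y0),z+.02,JY,.25); goto(jig(x,y0),z,JY,.05); hold(.1)
    f0=np.mean([get_state()["ft_force"] for _ in range(3)],0)@np.r_[JYv,0]
    y=y0
    while y>yend-.004:
        y-= .003 if y>yend+.005 else .0005
        goto(jig(x,y),z,JY,.04)
        s=get_state();f=s["ft_force"]@np.r_[JYv,0]-f0
        if y<yend+.004: print("y=%.4f F=%.1f"%(y,f),end="; ")
        if f>Fmax: print("stop"); break
    stt("pushed")
    goto(jig(x,y+.015),z,JY,.05); goto(jig(x,y+.015),.36,JY,.25); open_gripper()
E
python3 - <<'E'
from m import *
s=pickc([.4829,.2060])
if s["width"]*94>28:
    placec(.08)
look(jig(.02,.0),JY,.38,"wj3")
for r in tops("wj3",.066): print(r,tojig(r[0])*1000)
E
```

```text
pre t=75.82 w=94.2mm F=[-0.1 -0.3 -0.2] pos=[0.4832 0.2061 0.2301]
grasped t=76.80 w=31.4mm F=[-0.3  0.2  0. ] pos=[0.4829 0.206  0.2292]
lifted t=78.03 w=31.7mm F=[ 0.3  0.  -1.8] pos=[0.4828 0.2059 0.3695]
over t=80.15 w=31.5mm F=[ 0.9 -0.3 -1.3] pos=[ 0.5728 -0.3784  0.3701]
down t=81.44 w=31.8mm F=[ 0.  -0.6 -1.5] pos=[ 0.5727 -0.379   0.2313]
open t=82.50 w=94.0mm F=[ 0.2  0.1 -0.5] pos=[ 0.5728 -0.379   0.2317]
wj3 83.6667 [ 0.46490905 -0.37124437  0.37872601] 0.035495604546295405
(array([ 0.57167938, -0.37875995]), 31.96750259399414, np.int64(1193), np.float64(352.5750209555742), np.float64(92.40653813914501)) [79.27670335 21.17988212]
```

View pics/wj3.png

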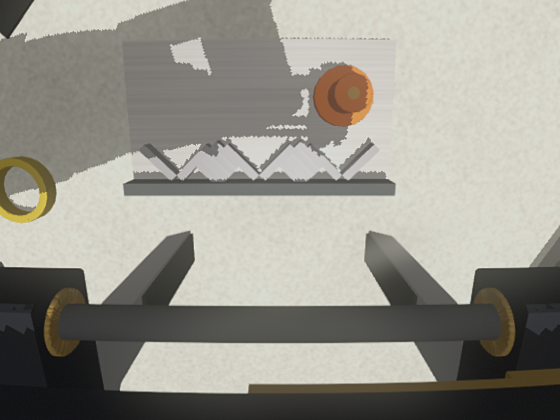

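Standing on the plate at jig (79, 21). Now push it home.

Run:
```python
from m import *
push(.08)
look(jig(.02,.0),JY,.38,"wj4")
for r in tops("wj4",.066): print(r,tojig(r[0])*1000)
```

```text
y=0.0270 F=0.2; y=0.0265 F=0.3; y=0.0260 F=0.2; y=0.0255 F=1.4; y=0.0250 F=1.0; y=0.0245 F=1.4; y=0.0240 F=4.9; y=0.0235 F=6.4; stop
pushed t=91.91 w=0.4mm F=[ 6.9  0.6 -0.1] pos=[ 0.5745 -0.3781  0.2131]
wj4 95.1167 [ 0.46427328 -0.37127521  0.3806403 ] 0.03529371373600385
(array([ 0.54255103, -0.39529446]), 32.03944396972656, np.int64(1135), np.float64(349.87312775330395), np.float64(133.9092511013216)) [ 79.37690365 -12.31401787]
```

View pics/wj4.png

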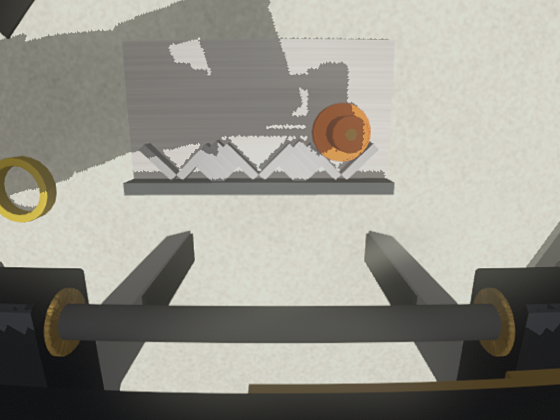

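Run:
```python
from m import *
look([.545,.29],np.arctan2(.26,.52),0.40,"wm6")
t=tops("wm6",.064)
for r in t: print(r)
t=[r for r in t if np.linalg.norm(r[0]-[.527,.2664])<.006 and abs(r[1]-32)<2]
if t:
    s=pickc(t[0][0])
    if s["width"]*94>28: placec(0)
    look(jig(.02,.0),JY,.38,"wj5")
    for r in tops("wj5",.066): print(r,tojig(r[0])*1000)
```

```text
wm6 97.35 [0.57595745 0.22790255 0.39997865] 0.0008778675027132615
(array([0.56985577, 0.32918939]), 31.705520629882812, np.int64(1028), np.float64(324.07003891050584), np.float64(89.48832684824903))
(array([0.52723932, 0.26629962]), 31.806415557861328, np.int64(990), np.float64(249.0121212121212), np.float64(132.7020202020202))
pre t=99.04 w=94.2mm F=[0.  0.3 0.1] pos=[0.5275 0.2664 0.23  ]
grasped t=100.03 w=31.6mm F=[-0.4 -0.5  0.3] pos=[0.5272 0.2663 0.2292]
lifted t=101.25 w=31.5mm F=[-1.  -0.4 -1.2] pos=[0.5271 0.2663 0.3694]
over t=103.32 w=31.9mm F=[-0.  0. -1.] pos=[ 0.5336 -0.3084  0.3701]
down t=104.61 w=31.6mm F=[ 0.4  0.5 -2.2] pos=[ 0.5334 -0.3093  0.2314]
open t=105.67 w=94.0mm F=[-0.2 -0.4 -0.6] pos=[ 0.5335 -0.3093  0.2317]
wj5 106.7917 [ 0.46471701 -0.37080175  0.37834996] 0.024625590793129013
(array([ 0.53335492, -0.30945352]), 31.58822250366211, np.int64(1216), np.float64(255.58388157894737), np.float64(91.52549342105263)) [ 0.08247287 21.82729146]
(array([ 0.54262488, -0.39524908]), 32.04025650024414, np.int64(1149), np.float64(351.79721496953874), np.float64(134.4952132288947)) [ 79.37363745 -12.22739892]
```

View pics/wj5.png

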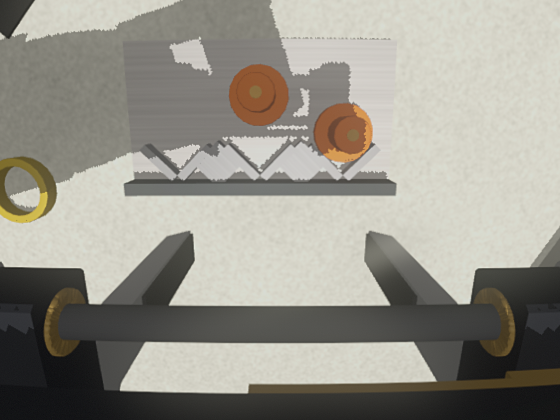

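Run:
```python
from m import *
push(0)
look(jig(.02,.0),JY,.38,"wj6")
for r in tops("wj6",.066): print(r,tojig(r[0])*1000)
look([.56,.315],np.arctan2(.26,.52),0.40,"wm7")
for r in tops("wm7",.064): print(r)
```

```text
y=0.0270 F=0.8; y=0.0265 F=0.9; y=0.0260 F=1.5; y=0.0255 F=2.6; y=0.0250 F=0.2; y=0.0245 F=2.4; y=0.0240 F=6.2; stop
pushed t=114.75 w=0.3mm F=[ 5.5  1.3 -0.4] pos=[ 0.5354 -0.3083  0.2129]
wj6 117.9083 [ 0.46401529 -0.37154885  0.38024581] 0.03550264240220528
(array([ 0.54255219, -0.39512341]), 31.973127365112305, np.int64(1137), np.float64(350.0668425681618), np.float64(133.33509234828497)) [ 79.22846533 -12.22901279]
(array([ 0.503673  , -0.32656247]), 31.64569664001465, np.int64(1124), np.float64(255.27580071174378), np.float64(133.5035587188612)) [  0.41125315 -12.43090598]
wm7 120.2333 [0.59096788 0.25288433 0.39999243] 0.0022706859926292385
(array([0.56990845, 0.32935181]), 31.601673126220703, np.int64(1001), np.float64(296.1008991008991), np.float64(107.63636363636364))
```

View pics/wj6.png

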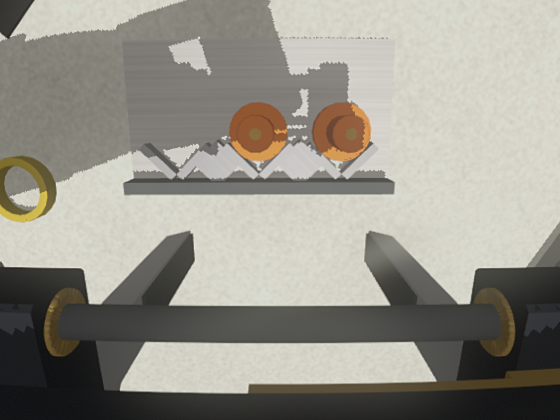

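View pics/wm7.png

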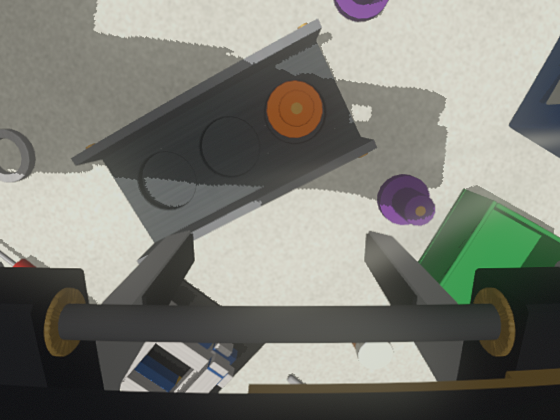

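Run:
```python
from m import *
s=pickc([.5699,.3293])
if s["width"]*94>28: placec(-.08)
look(jig(0,.0),JY,.38,"wj7")
t=tops("wj7",.066)
for r in t: print(r,tojig(r[0])*1000)
L=[tojig(r[0]) for r in t]
if any(np.linalg.norm(l-[-.08,.022])<.004 for l in L) and len(L)==3:
    push(-.08)
    look(jig(0,.0),JY,.38,"wj8")
    for r in tops("wj8",.066): print(r,tojig(r[0])*1000)
```

```text
pre t=121.97 w=93.7mm F=[0.3 0.5 0.7] pos=[0.5701 0.3294 0.2299]
grasped t=122.96 w=31.5mm F=[-0.3 -0.1 -1. ] pos=[0.5699 0.3293 0.2292]
lifted t=124.18 w=31.2mm F=[-0.1 -0.3 -1.4] pos=[0.5698 0.3293 0.3695]
over t=126.25 w=31.5mm F=[ 1.6 -0.3 -1. ] pos=[ 0.4943 -0.2388  0.37  ]
down t=127.54 w=31.7mm F=[ 0.3  0.  -0.8] pos=[ 0.4941 -0.2396  0.2314]
open t=128.60 w=93.9mm F=[-0.1 -0.1 -0.1] pos=[ 0.4942 -0.2396  0.2317]
wj7 129.8 [ 0.45480633 -0.35308955  0.37822805] 0.024488149127909857
(array([ 0.49452649, -0.24013641]), 31.90253448486328, np.int64(1192), np.float64(182.63255033557047), np.float64(92.04865771812081)) [-79.36853614  22.04092448]
(array([ 0.50353448, -0.32635043]), 31.425540924072266, np.int64(1125), np.float64(280.8871111111111), np.float64(134.57333333333332)) [  0.1585219  -12.44745372]
(array([ 0.54250745, -0.39505566]), 31.657808303833008, np.int64(1113), np.float64(376.00539083557953), np.float64(134.71787960467205)) [ 79.14747804 -12.23471785]
y=0.0270 F=-1.1; y=0.0265 F=0.4; y=0.0260 F=0.4; y=0.0255 F=0.7; y=0.0250 F=1.0; y=0.0245 F=1.6; y=0.0240 F=3.5; y=0.0235 F=7.0; stop
pushed t=138.07 w=0.4mm F=[ 7.4  1.6 -0.9] pos=[ 0.4959 -0.2388  0.213 ]
wj8 141.3083 [ 0.45441953 -0.35396132  0.37985743] 0.033526751525460606
(array([ 0.4646188, -0.2567644]), 32.01264572143555, np.int64(1103), np.float64(184.29011786038078), np.float64(134.13417951042612)) [-79.56959646 -12.17777263]
(array([ 0.50367017, -0.32644992]), 31.646791458129883, np.int64(1122), np.float64(279.4313725490196), np.float64(133.6951871657754)) [  0.31181475 -12.3781111 ]
(array([ 0.54258136, -0.39516614]), 31.537607192993164, np.int64(1102), np.float64(374.02722323049), np.float64(133.8284936479129)) [ 79.28001037 -12.22457771]
```

```bash
ls pics/wj8.png pics/wj7.png
```

```text
pics/wj7.png
pics/wj8.png
```

Run:
```python
from m import *
look(stand(0,0),0,0.44,"ws9")
for r in bars("ws9",.062,.075,.068,300): print("top",r)
movep([.35,.25,.42],down(.6))
p,d=camera("top");cv2.imwrite("pics/top9.png",p[:,:,::-1])
p2,d=camera("scene");cv2.imwrite("pics/scene9.png",p2[:,:,::-1])
p,d=camera("wrist")
stt("end")
```

```text
ws9 142.5583 [ 0.56471661 -0.06452523  0.43967152] 0.014475572715817517
top (array([0.52658752, 0.01355161]), 129.76084899902344, 20.836816787719727, np.float64(1.3395800151639445), np.int64(2834), np.float64(0.06780538875120434), np.float64(240.5395201129146), np.float64(105.86873676781934))
top (array([ 0.60373242, -0.00418887]), 129.79541015625, 21.388328552246094, np.float64(1.3430901946387235), np.int64(2723), np.float64(0.06789545095998822), np.float64(318.86852735952993), np.float64(123.79214102093279))
end t=144.18 w=94.4mm F=[-0.3 -0.2 -0.3] pos=[0.3506 0.2496 0.4199]
```

View pics/top9.png

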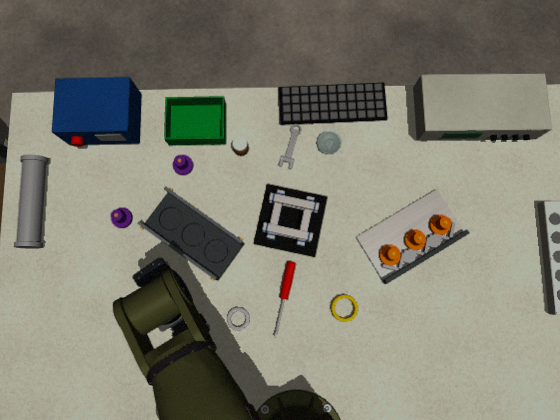

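View pics/scene9.png

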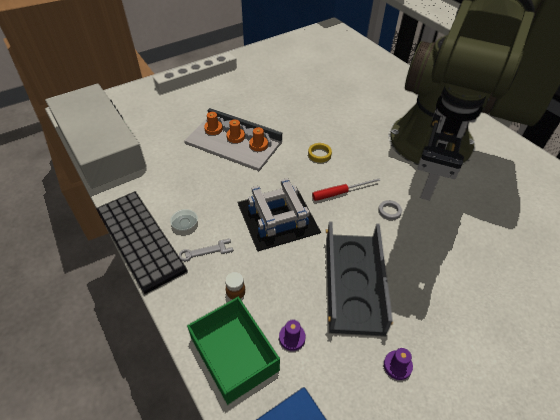

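Run:
```python
from bench import *
print(hand_in(), get_state()["time_s"])
```

```text
the job is handed in; nothing more can be done
the job is handed in; nothing more can be done
```

The job is done and handed in, at about 144 s on the robot's clock. The mould is empty, the tower is built, and all three castings stand in their V notches.

- **Tower:** I took the four mould bars off first; they form the first two layers, and the two table bars form the third. In the last check both top bars lay within about 1 mm of their target points, with their tops 68 mm above the table.
- **Castings:** All three were there, and I set each one on the jig's plate and pushed it into its own V until the force rose to about 6–7 N. The last wrist picture put them at jig (−79.6, −12.2), (0.3, −12.4) and (79.3, −12.2) mm, upright and within 1 mm of the seats.
- **Jar, bowl, wrench and purple pieces:** The last top and scene pictures show them where they started. I did not measure their positions again.

No check failed or disagreed. I saw no slackened grip, and no casting was knocked aside.

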